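Set a coil and its solenoid body ready for wiring

ROBOT

A 7-joint arm with a two-finger parallel gripper is mounted at the origin on a cart in front of the work surface, level with it; the furniture and walls round the work are solid. World frame = base frame: x ahead of the robot, y to its left, z up, the work surface at z = 0. Lengths are in m, angles in rad, forces in N, time in s.
With the tool pointing down it reaches from about 0.425 to 0.925 m from the base axis. Payload 6.8 kg.
Tool frame: the origin (TCP) lies on the mounting face of the last link; the fingertips stand 173 mm ahead of it and the grasp point (between the pads) lies 155 mm ahead of it; z points along the fingers, y is the line along which they close (so a half turn about z gives the same grasp; the last joint's range is limited). The gripper opens to 85 mm and grips with 20 to 120 N. Pads are 22 mm wide; open, the fingers measure 114 mm over their backs; the gripper's body (76 mm by 85 mm) begins 54 mm behind the grasp point. The pads swing forward as they close: fully open they stand 13 mm farther back than shut.
Start: joints at [-1.394, 0.477, 0.022, 1.555, -0.011, 1.109, -0.083], TCP at [0.19, 0.648, 0.405] pointing down, gripper open.
Joint ranges: [-2.96, 2.96], [-0.34, 2.1], [-1.41, 1.46], [0.24, 2.44], [-1.37, 4.51], [0.17, 1.92], [-2.96, 2.96]. Speed limits (rad/s): [2.39, 2.39, 3.14, 3.14, 3.14, 3.14, 3.14].

INTERFACE

Orientations are given as a unit quaternion [w, x, y, z].
In Python, from station import bot gives the robot as it stands. The module is installed in compiled form; this text tells all that it offers.
- The arm moves only by the shell command python3 -m pendant 'ROWS' [FORCE]. ROWS is JSON, a list of rows, each a list of 5 numbers: the finger opening in m, from 0 to 0.0854, then the shift along the tool's x, y, z in m, then the turn about the tool's z in degrees. In form: [[jaw, x, y, z, yaw], ...]. A call has 1 to 12 rows; each row shifts and turns the commanded pose from where the row before left it, along the tool's axes as they then stand; what a row does not reach is not made up. A row lasts 1/12 s, in which the tool goes at most 41.7 mm and 7.16 degrees, less where a joint would pass 70% of its speed; a pose out of reach is approached as far as the arm can. A call with a gripper value outside its range is refused whole. The fingers move at their own pace and stop on an object; FORCE is the grip in N (left out, the last holds). Time passes only in rows, so rows that do not move let the fingers close. It gives the time, the measured TCP pose, the force, the opening and the grip force at its end, in the units of the state.
- bot.get_obs(): the state, without advancing time (a new reading comes with each control period).
- bot.read_camera(name): name is "side" or "top" or "wrist"; returns (picture, depth): 384x512x3 uint8, blue, green, red; 384x512 float32, m along the optical axis (not along the pixel's ray), 0 where there is no reading.
- bot.camera_model(name): a dict with "intrinsics" (3x3 intrinsics, pixels), "dist_coeffs" ([k1, k2, p1, p2, k3] as OpenCV has them; the pictures are not rectified), "R" (3x3) and "t" (3): a world point X has camera coordinates R X + t. Camera axes: x right, y down, z forward; pixel columns grow to the right and rows downward; lengths in m; the calibration is good to about 2 mm. A picture is of the moment at which its call begins: read the wrist's pose just before it. camera_model takes no time and is no camera call; for the wrist camera it gives the pose at the moment of the call.
- bot.hand_in(): hands the job in; it is judged then, once.
Trained networks look in the newest picture that a camera, given by its name, has taken for a name from the list of things; names that differ only in an ending like _2 or _b are one class to them, and where a whole thing is asked for, a point or a joint stands for the part that bears it (a point fixed in the world has none). Each returns a list of dicts, best first, with "score" (0 to 1); they miss things now and then, are a little off and sometimes report something else, mostly with a low value. They report only what shows in the picture. A call takes as long as a camera call.
- bot.boxes_of(name, camera): "at" ([column, row] in pixels, amid what is visible of it).
- bot.trace(name, camera): "mask" (384x512 bool, what is visible of it) and "at" ([column, row] in pixels, amid what is visible of it).
- bot.pinpoint(name, camera): "at" ([column, row] in pixels: a listed point, or the origin of a listed thing).
The state is a dict: "t": time; "q": joint angles; "joint_vel": joint speeds; "joint_torque": joint torques, N m; "eef_pos": TCP position; "tool_rot": TCP orientation; "contact_force": force on the tool from outside, world axes, zero at the start; "torque": the same for the moment, N m; "gripper_width": opening from 0.0 (shut) to 1.0 (fully open); "grasp_force": force on a finger pad.
Only numpy, scipy, OpenCV 4.12 (cv2) and the standard library are available. Lean on these libraries where they do the work, as an engineer would, in place of code of your own. Each camera call takes 0.05 s, during which the arm holds its last target. There are 200 camera calls.

TASK

Get the big solenoid coil and the solenoid body ready for wiring. Roll the coil along its rubber mat, without lifting it, until its terminals face straight up, and leave it resting there on the mat. Slide the brown solenoid body over the bench from the yellow disc to the green disc, upright and without lifting it, so that its foot stands wholly on the green disc; do not disturb the other things on the bench.

Things in the scene. Friction and masses are not known exactly. Their poses are not given: they have to be found in the camera images.
- coil_center (a point): Centre, on the axis, of the loose coil: 84 mm long, lying across the mat, 60 mm white flanges 7 mm thick at its ends (it rolls on them), 55 mm copper winding between. Black terminal pad, 2 brass screws, in the winding's side, below flange height; a black line on each end face points to it. z: coil axis; x: from axis to terminals. 0.35 kg, rolls easily, coasts a little, stays once at rest.
- mat_center (a point): middle of the top of the black rubber mat, fixed on the bench, 120 x 360 mm, 4 mm thick. z up, y along the mat's length, which is the way the coil rolls; x across it, roughly away from the robot. The coil's axis lies across the mat at the start.
- solenoid_center (a point): Loose brown solenoid body standing upright on a round foot of 70 mm diameter, 30 mm high; on it an upright tube of 38 mm diameter, up to 103 mm total height, its axis about 2 mm off the foot's middle along -y. Origin on the foot's axis, half-way up (51.5 mm). z up. About 0.42 kg. Starts on the yellow disc.
- green_disc: flat green vinyl disc on the bench, 100 mm diameter, 1 mm thick and no obstacle, the place for the solenoid body. Origin at its centre.
- yellow_disc: flat yellow vinyl disc, 100 mm diameter, where the solenoid body stands at the start. Origin at its centre.
- driver: bystander: screwdriver with orange handle, 174 mm long, lying on the bench. Origin under its middle, y axis towards the handle.
- reel: bystander: reel of solder wire, 58 mm across, 53 mm high. Origin under it.
- carton: bystander: small brown carton, 67 x 78 x 74 mm. Origin under its middle.
- tape: bystander: roll of yellow tape, 64 mm across, 18 mm high, lying flat. Origin under its middle.

How it is judged:
At the end, for the whole second after the job is handed in: The coil rests on the mat with its terminals within 15 degrees of straight up (its centre over the mat, at most 40 mm from the mat's long centre line and 170 mm from its middle); the solenoid body stands upright on the bench with its centre within 17 mm of the green disc's centre (angle between coil_center's own x axis and vertical below 0.26 rad and y of coil_center in the frame of mat_center between -0.17 and 0.17 m and x of coil_center in the frame of mat_center between -0.04 and 0.04 m and z of coil_center in the frame of mat_center between 0.026 and 0.034 m and horizontal distance between solenoid_center and green_disc below 0.017 m and angle between solenoid_center's own z axis and vertical below 0.1 rad and height (world z) of solenoid_center below 0.056 m); the robot touches nothing.
It fails at once if the coil was lifted (its centre more than 48 mm above the bench, 14 mm over its resting height) (height (world z) of coil_center above 0.048 m).
It fails at once if the solenoid body was lifted (more than 10 mm) or tipped (more than 17 degrees) (height (world z) of solenoid_center above 0.0615 m or angle between solenoid_center's own z axis and vertical above 0.3 rad).
It fails at once if a bystander (screwdriver, reel, carton or tape) was moved by more than 30 mm (distance of any of driver, reel, carton, tape from where it was at the start of the episode above 0.03 m).
It also fails if it takes over 70 s, if anything falls off the work surface, if the arm or the gripper's body presses on something with over 40 N, if the wrist force passes 120 N, or if a joint passes its speed limit or range.

## Working session

There is one attempt and no reset: what is moved stays moved. The work goes in short steps, Python scripts to look and compute and a shell command to move; the robot and the scene stay as the last step left them, time stands still between calls to the robot, and variables do not carry over. Pictures are saved under pics/ and viewed, at most 10 in all, crops included, and the job is handed in when it is done.

```bash
mkdir -p pics
cat > h.py <<'E'
import numpy as np, cv2
from station import bot
def ray(cam,px):
    m=bot.camera_model(cam);K=np.array(m["intrinsics"]);R=np.array(m["R"]);t=np.array(m["t"])
    p=cv2.undistortPoints(np.array(px,float).reshape(-1,1,2),K,np.array(m["dist_coeffs"]))[:,0]
    d=np.c_[p,np.ones(len(p))]
    return -R.T@t,d@R,
def onz(cam,px,z):
    o,d=ray(cam,px); return o+d*((z-o[2])/d[:,2])[:,None]
def cloud(cam,mask,depth):
    v,u=np.nonzero(mask&(depth>0)); o,d=ray(cam,np.c_[u,v]); return o+d*depth[v,u][:,None]
E
python3 - <<'E'
from h import *
np.set_printoptions(precision=4,suppress=True)
ims=[]
for c in ["side","top"]:
    im,d=bot.read_camera(c); np.save(f"{c}.npy",d); cv2.imwrite(f"pics/{c}0.png",im)
    m=bot.camera_model(c); print(c,-np.array(m["R"]).T@m["t"])
    for n,z in dict(coil_center=.034,mat_center=.004,solenoid_center=.0515,green_disc=.001,yellow_disc=.001,driver=0,reel=0,carton=0,tape=0).items():
        r=bot.pinpoint(n,c)
        for k in r[:2]: print(n,round(k["score"],2),np.round(k["at"]),onz(c,[k["at"]],z)[0])
o=bot.get_obs();print(o["eef_pos"],o["tool_rot"],o["t"],o["contact_force"])
E
```

```text
side [ 0.4874 -1.0003  0.6064]
coil_center 0.62 [224. 193.] [0.4629 0.0403 0.034 ]
mat_center 0.62 [223. 210.] [0.4591 0.0081 0.004 ]
mat_center 0.45 [224. 192.] [0.4606 0.0994 0.004 ]
solenoid_center 0.66 [299. 223.] [ 0.6277 -0.1395  0.0515]
green_disc 0.97 [285. 183.] [0.6301 0.1467 0.001 ]
yellow_disc 0.64 [300. 242.] [ 0.6324 -0.141   0.001 ]
driver 0.77 [342. 200.] [0.7667 0.0398 0.    ]
reel 0.66 [254. 167.] [0.5486 0.2557 0.    ]
reel 0.5 [298. 244.] [ 0.6266 -0.1454  0.    ]
tape 0.71 [160. 287.] [ 0.3331 -0.2719  0.    ]
top [ 0.3306 -0.0142  1.1069]
coil_center 0.93 [255. 226.] [0.4683 0.0195 0.034 ]
coil_center 0.54 [258. 129.] [0.7599 0.03   0.034 ]
mat_center 0.75 [263. 233.] [ 0.4534 -0.0035  0.004 ]
solenoid_center 0.65 [309. 172.] [ 0.6331 -0.1262  0.0515]
green_disc 0.6 [215. 170.] [0.6339 0.1533 0.001 ]
yellow_disc 0.8 [309. 175.] [ 0.636  -0.1314  0.001 ]
driver 0.65 [256. 129.] [0.7757 0.0387 0.    ]
reel 0.93 [173. 197.] [0.5445 0.2695 0.    ]
tape 0.73 [358. 282.] [ 0.3323 -0.2797  0.    ]
[0.1897 0.6478 0.4047] [-0.      0.1419  0.9899  0.    ] 1.0 [ 0.83   -1.6513  0.2419]
```

View pics/top0.png

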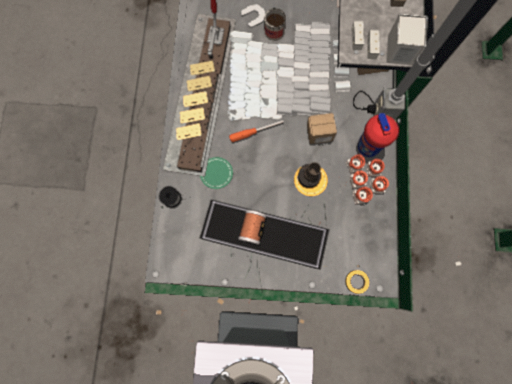

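View pics/side0.png

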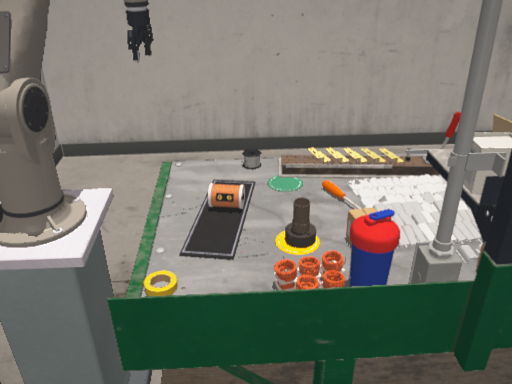

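The top view shows the coil at (254,226) on the mat, which runs from (205,220) to (325,250). The solenoid is at (310,178), the green disc at (217,173), and the driver, reel, carton and tape are all clear of the slide path. In the side view the terminals face about -y, at (226,197). Next I'll measure the coil axis, the terminal angle and the mat direction.

```bash
cat > meas.py <<'E'
from h import *
import sys
np.set_printoptions(precision=4,suppress=True)
def mat():
    im=cv2.imread("pics/top0.png"); g=cv2.cvtColor(im,cv2.COLOR_BGR2GRAY)
    m=(g<60).astype(np.uint8); m[:190]=0;m[275:]=0;m[:,:195]=0;m[:,335:]=0
    m=cv2.morphologyEx(m,cv2.MORPH_CLOSE,np.ones((5,5)))
    n,l,s,_=cv2.connectedComponentsWithStats(m); k=1+np.argmax(s[1:,4])
    v,u=np.nonzero(l==k); w=onz("top",np.c_[u,v],.004)
    r=cv2.minAreaRect((w[:,:2]*1000).astype(np.float32)); return r,cv2.boxPoints(r)
def coil(tag):
    for c in ["top","side"]:
        im,d=bot.read_camera(c); cv2.imwrite(f"pics/{tag}_{c}.png",im)
        r=bot.trace("coil_center",c)
        if not r: print(c,"none"); continue
        m=r[0]["mask"]; 
        P=cloud(c,m,d); P=P[(P[:,2]>.012)&(P[:,2]<.07)]
        q=(P[:,:2]*1000).astype(np.float32); b=cv2.minAreaRect(q)
        print(c,"score",round(r[0]["score"],2),np.round(r[0]["at"]),len(P),"rect",b,"zmax",np.percentile(P[:,2],98))
        # terminal: dark pixels in the mask
        hsv=cv2.cvtColor(im,cv2.COLOR_BGR2HSV)
        mm=cv2.erode(cv2.morphologyEx(m.astype(np.uint8),cv2.MORPH_CLOSE,np.ones((9,9))),np.ones((3,3)))>0
        dk=mm&(hsv[...,2]<70)
        v,u=np.nonzero(dk)
        if len(v): 
            print(" dark",len(v),u.mean(),v.mean(), "world",cloud(c,dk,d).mean(0))
        x,y=np.round(r[0]["at"]).astype(int)
        cv2.imwrite(f"pics/{tag}_{c}_crop.png",cv2.resize(im[y-30:y+30,x-40:x+40],None,fx=7,fy=7,interpolation=cv2.INTER_CUBIC))
    a=cv2.imread(f"pics/{tag}_top_crop.png");b=cv2.imread(f"pics/{tag}_side_crop.png")
    if a is not None and b is not None: cv2.imwrite(f"pics/{tag}_both.png",cv2.resize(np.hstack([a,b]),(800,300)))
if __name__=="__main__":
    if len(sys.argv)>2: print("mat",mat())
    coil(sys.argv[1])
E
python3 meas.py a m
python3 - <<'E'
from h import *
np.set_printoptions(precision=4,suppress=True)
for c in ["top","side"]:
    im,d=bot.read_camera(c)
    for n in ["solenoid_center","green_disc"]:
        r=bot.trace(n,c)
        if not r: continue
        m=r[0]["mask"];P=cloud(c,m,d)
        if n[0]=="s":
            T=P[P[:,2]>.09]; F=P[(P[:,2]>.022)&(P[:,2]<.036)]
            for Q in (T,F):
                if len(Q): print(c,n,len(Q),Q.mean(0),Q.min(0),Q.max(0))
        else:
            v,u=np.nonzero(m); e=onz(c,np.c_[u,v],.001); print(c,n,(e.min(0)+e.max(0))/2,e.max(0)-e.min(0))
E
```

```text
mat (((452.8475341796875, -6.8712158203125), (355.5631408691406, 115.0458984375), 79.22411346435547), array([[ 363.0995, -170.7628],
       [ 476.1167, -192.2727],
       [ 542.5956,  157.0204],
       [ 429.5784,  178.5303]], dtype=float32))
top score 0.83 [256. 224.] 619 rect ((465.1536560058594, 26.260894775390625), (57.97136688232422, 84.47088623046875), 79.7661361694336) zmax 0.06495799405412553
 dark 25 260.24 229.72 world [0.4574 0.004  0.0508]
side score 0.93 [226. 194.] 759 rect ((466.31103515625, 16.49135398864746), (45.244197845458984, 84.82377624511719), 79.13300323486328) zmax 0.0626444641729701
 dark 52 225.15384615384616 197.17307692307693 world [0.4654 0.0006 0.0449]
top solenoid_center 60 [ 0.6294 -0.1357  0.0985] [ 0.6119 -0.153   0.0902] [ 0.6477 -0.1172  0.1049]
top solenoid_center 238 [ 0.6212 -0.1252  0.0298] [ 0.596  -0.164   0.0227] [ 0.6629 -0.0958  0.0357]
top green_disc [0.6282 0.1459 0.001 ] [0.0982 0.0926 0.    ]
side solenoid_center 151 [ 0.6319 -0.1355  0.0968] [ 0.6137 -0.1561  0.0901] [ 0.6479 -0.1158  0.1042]
side solenoid_center 327 [ 0.6296 -0.1464  0.0293] [ 0.5976 -0.168   0.0221] [ 0.6665 -0.1054  0.036 ]
side green_disc [0.6291 0.1421 0.001 ] [0.0936 0.0863 0.    ]
```

View pics/a_both.png

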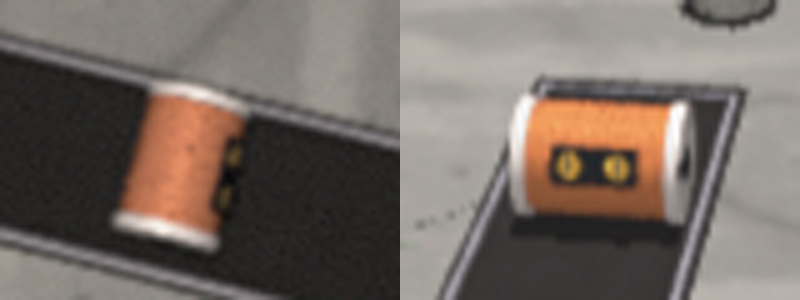

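The terminals sit about 24° above horizontal on the -y side, so the coil needs about 66° of roll, or 35 mm, towards mat +y. I'll push both flanges with the two fingers from behind, with tool y along mat x.

```bash
python3 -m pendant '[[0.07,-0.03,-0.013,0,0],[0.07,-0.03,-0.013,0,0],[0.07,-0.03,-0.013,0,0],[0.07,-0.03,-0.013,0,0],[0.07,-0.03,-0.013,0,0],[0.07,-0.03,-0.013,0,0],[0.07,-0.03,-0.013,0,0],[0.07,-0.03,-0.013,0,0],[0.07,-0.03,-0.013,0,0],[0.07,-0.03,-0.013,0,0],[0.07,-0.03,-0.013,0,0],[0.07,-0.03,-0.013,0,0]]'
python3 -m pendant '[[0.07,0,0,0,7],[0.07,0,0,0,7],[0.07,0,0,0,7],[0.07,0,0,0,7],[0.07,0,0,0,7],[0.07,0,0,0,7],[0.07,0,0,0,7],[0.07,0,0,0,7],[0.07,0,0,0,7],[0.07,0,0,0,7],[0.07,0,0,0,7],[0.07,0,0,0,7]]'
cat > go.py <<'E'
from h import *
import sys
from scipy.spatial.transform import Rotation as Ro
o=bot.get_obs();q=o["tool_rot"];R=Ro.from_quat([q[1],q[2],q[3],q[0]]).as_matrix();p=np.array(o["eef_pos"])
tg=np.array([float(a) for a in sys.argv[1:4]]);want=float(sys.argv[4])  # heading of tool y, deg
h=np.degrees(np.arctan2(R[1,1],R[0,1])); 
print("t",o["t"],"pos",p.round(4),"head_y",h.round(2),"shift",(R.T@(tg-p)).round(4),"yaw",-((want-h+180)%360-180))
print("f",np.round(o["contact_force"],1),"w",o["gripper_width"])
E
python3 go.py 0.4543 -0.0334 0.30 -10.8
```

```text
t: 2.5
eef_pos: [0.4924, 0.3958, 0.4049]
tool_rot: [0.0, 0.142, 0.99, 0.0]
contact_force: [-0.1, 0.7, -0.4]
gripper_width: 0.821
grasp_force: 0.0
t: 3.5
eef_pos: [0.4912, 0.397, 0.4048]
tool_rot: [-0.0, 0.77, 0.638, 0.0]
contact_force: [-0.0, 1.0, -0.3]
gripper_width: 0.821
grasp_force: 0.0
t 3.5 pos [0.4912 0.397  0.4048] head_y -10.65 shift [-0.4299  0.0433  0.1047] yaw 0.14988639008103632
f [-0.   1.  -0.3] w 0.8205754650703893
```

```bash
python3 -m pendant '[[0.07,-0.036,0.0036,0.0087,0],[0.07,-0.036,0.0036,0.0087,0],[0.07,-0.036,0.0036,0.0087,0],[0.07,-0.036,0.0036,0.0087,0],[0.07,-0.036,0.0036,0.0087,0],[0.07,-0.036,0.0036,0.0087,0],[0.07,-0.036,0.0036,0.0087,0],[0.07,-0.036,0.0036,0.0087,0],[0.07,-0.036,0.0036,0.0087,0],[0.07,-0.036,0.0036,0.0087,0],[0.07,-0.036,0.0036,0.0087,0],[0.07,-0.034,0.0036,0.0087,0]]'
python3 -m pendant '[[0.07,0,0,0,0],[0.07,0,0,0,0]]'
python3 go.py 0.4543 -0.0334 0.18 -10.8
```

```text
t: 4.5
eef_pos: [0.4564, -0.0356, 0.3003]
tool_rot: [0.0, 0.768, 0.641, 0.0]
contact_force: [1.2, 0.3, 1.3]
gripper_width: 0.815
grasp_force: 0.0
t: 4.67
eef_pos: [0.4564, -0.0358, 0.3002]
tool_rot: [-0.0, 0.769, 0.639, -0.0]
contact_force: [0.8, 1.2, 0.1]
gripper_width: 0.819
grasp_force: 0.0
t 4.6667 pos [ 0.4564 -0.0358  0.3002] head_y -10.6 shift [ 0.0021 -0.0025  0.1202] yaw 0.1992734395469995
f [0.8 1.2 0.1] w 0.8187170076689506
```

```bash
python3 -m pendant '[[0.07,0,-0.0025,0.02,0],[0.07,0,0,0.02,0],[0.07,0,0,0.02,0],[0.07,0,0,0.02,0],[0.07,0,0,0.02,0],[0.07,0,0,0.02,0],[0.07,0,0,0,0],[0.07,0.004,0,0,0],[0.07,0.004,0,0,0],[0.07,0.004,0,0,0],[0.07,0.004,0,0,0]]'
python3 -m pendant '[[0.07,0.0025,0,0,0],[0.07,0.0025,0,0,0],[0.07,0.0025,0,0,0],[0.07,0.0025,0,0,0],[0.07,0.0025,0,0,0],[0.07,0.0025,0,0,0],[0.07,0.0025,0,0,0],[0.07,0.0025,0,0,0],[0.07,0.002,0,0,0],[0.07,0.0015,0,0,0],[0.07,0.001,0,0,0],[0.07,0,0,0,0]]'
python3 -m pendant '[[0.07,0,0,0,0],[0.07,0,0,0,0],[0.07,0,0,0,0],[0.07,0,0,0,0],[0.07,0,0,0,0],[0.07,0,0,0,0],[0.07,0,0,0,0],[0.07,0,0,0,0]]'
python3 go.py 0.4543 -0.0334 0.18 -10.8; python3 meas.py b
```

```text
t: 5.58
eef_pos: [0.4579, -0.0167, 0.1814]
tool_rot: [0.0, 0.768, 0.641, 0.001]
contact_force: [-0.4, -0.3, -0.3]
gripper_width: 0.815
grasp_force: 0.0
t: 6.58
eef_pos: [0.4616, 0.0067, 0.1803]
tool_rot: [-0.0, 0.768, 0.641, 0.0]
contact_force: [-1.4, -0.1, -0.2]
gripper_width: 0.823
grasp_force: 0.0
t: 7.25
eef_pos: [0.4616, 0.0065, 0.1803]
tool_rot: [0.0, 0.768, 0.641, 0.0]
contact_force: [0.5, -0.1, 0.4]
gripper_width: 0.815
grasp_force: 0.0
t 7.25 pos [0.4616 0.0065 0.1803] head_y -10.32 shift [-0.0405 -0.      0.0003] yaw 0.4821291460476971
f [ 0.5 -0.1  0.4] w 0.814580139984258
top none
side score 0.8 [222. 192.] 421 rect ((471.6010437011719, 26.58751678466797), (85.58135986328125, 32.14188766479492), 2.713059186935425) zmax 0.060774653160045516
 dark 24 224.83333333333334 187.95833333333334 world [0.4652 0.0267 0.0563][ WARN:0@6.101] global loadsave.cpp:275 findDecoder imread_('pics/b_top_crop.png'): can't open/read file: check file path/integrity
```

View pics/b_side_crop.png

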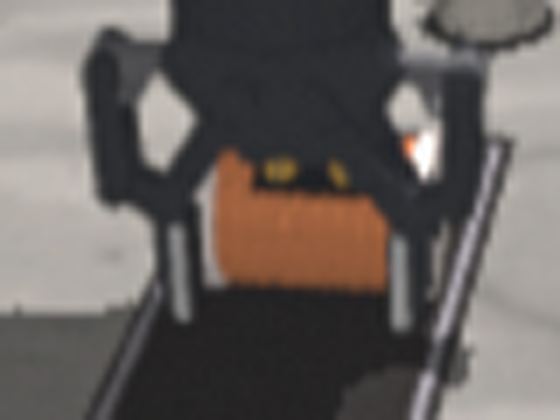

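Terminals now show near the top, partly hidden by the gripper at crop (295,175). I'll push about 9 mm more, then back away and measure.

```bash
python3 -m pendant '[[0.07,0.001,0,0,0],[0.07,0.001,0,0,0],[0.07,0.001,0,0,0],[0.07,0.001,0,0,0],[0.07,0.001,0,0,0],[0.07,0.001,0,0,0],[0.07,0.001,0,0,0],[0.07,0.001,0,0,0],[0.07,0.001,0,0,0],[0.07,0,0,0,0],[0.07,0,0,0,0],[0.07,0,0,0,0]]'
python3 -m pendant '[[0.07,-0.01,0,0,0],[0.07,-0.02,0,0,0],[0.07,-0.03,0,0,0],[0.07,-0.02,0,0.0,0],[0.07,-0.035,0,-0.015,0],[0.07,-0.04,0,0,0],[0.07,-0.04,0,0,0],[0.07,-0.035,0,0,0],[0.07,0,0,0,0],[0.07,0,0,0,0]]'
python3 go.py 0.4543 -0.0334 0.18 -10.8; python3 meas.py c
```

```text
t: 8.45
eef_pos: [0.4632, 0.0153, 0.1803]
tool_rot: [-0.0, 0.768, 0.641, -0.0]
contact_force: [-0.6, 1.0, 0.8]
gripper_width: 0.821
grasp_force: 0.0
t: 9.28
eef_pos: [0.4206, -0.2139, 0.1954]
tool_rot: [0.0, 0.77, 0.638, -0.0]
contact_force: [0.5, 0.1, -0.3]
gripper_width: 0.82
grasp_force: 0.0
t 9.2833 pos [ 0.4206 -0.2139  0.1954] head_y -10.67 shift [ 0.1836 -0.0003  0.0153] yaw 0.12824270650421
f [ 0.5  0.1 -0.3] w 0.8196797670288799
top score 0.88 [247. 221.] 627 rect ((470.76776123046875, 55.846641540527344), (58.67498779296875, 84.419677734375), 79.27311706542969) zmax 0.06595021215618364
 dark 20 243.4 223.95 world [0.4691 0.0512 0.0631]
side score 0.86 [230. 187.] 566 rect ((481.14874267578125, 52.2532958984375), (62.549163818359375, 68.5753173828125), 79.62944793701172) zmax 0.06347234591580189
 dark 16 229.5625 183.1875 world [0.4773 0.0483 0.0579]
```

View pics/c_both.png

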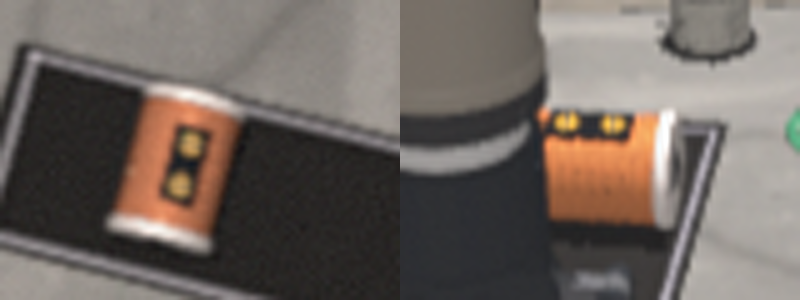

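The view from above shows the terminals nearly up, about 8° short, with no coasting. I'll nudge it 4 mm more.

```bash
python3 -m pendant '[[0.07,0.035,0,0.015,0],[0.07,0.04,0,0,0],[0.07,0.04,0,0,0],[0.07,0.04,0,0,0],[0.07,0.035,0,0,0],[0.07,0.025,0,0,0],[0.07,0.01,0,0,0],[0.07,0,0,0,0],[0.07,0,0,0,0]]'
python3 go.py 0.4640 0.0192 0.18 -10.8
```

```text
t: 10.23
eef_pos: [0.462, 0.0108, 0.1802]
tool_rot: [0.0, 0.767, 0.642, -0.0]
contact_force: [-0.7, -0.5, -0.5]
gripper_width: 0.821
grasp_force: 0.0
t 10.2333 pos [0.462  0.0108 0.1802] head_y -10.19 shift [0.0086 0.0005 0.0002] yaw 0.6104735494528768
f [-0.7 -0.5 -0.5] w 0.8207954841171088
```

```bash
python3 -m pendant '[[0.07,0.001,0,0,0],[0.07,0.001,0,0,0],[0.07,0.001,0,0,0],[0.07,0.001,0,0,0],[0.07,0.001,0,0,0],[0.07,0.001,0,0,0],[0.07,0.001,0,0,0],[0.07,0.001,0,0,0],[0.07,0.0006,0,0,0],[0.07,0,0,0,0],[0.07,0,0,0,0],[0.07,0,0,0,0]]'
python3 -m pendant '[[0.07,-0.01,0,0,0],[0.07,-0.025,0,0,0],[0.07,-0.025,0,-0.01,0],[0.07,0,0,-0.035,0],[0.07,0,0,-0.035,0],[0.07,-0.01,0,-0.035,0],[0.07,-0.03,0,-0.025,0],[0.07,-0.04,0,0,0],[0.07,-0.04,0,0,0],[0.07,-0.04,0,0,0],[0.07,-0.01,0,0,0],[0.07,0,0,0,0]]'
python3 meas.py d
python3 go.py 0.630 -0.136 0.22 -10.8
python3 - <<'E'
from h import *
np.set_printoptions(precision=4,suppress=True)
for c in ["top","side"]:
    im=cv2.imread(f"pics/d_{c}.png").astype(int)
    b,g,r=im[...,0],im[...,1],im[...,2]
    m=((g>r+25)&(g>b+10)).astype(np.uint8); 
    n,l,s,ce=cv2.connectedComponentsWithStats(m)
    for k in range(1,n):
        w=onz(c,[ce[k]],.001)[0]
        if s[k,4]>50 and abs(w[0]-.63)<.05 and abs(w[1]-.15)<.05:
            v,u=np.nonzero(l==k); e=onz(c,np.c_[u,v],.001); h=cv2.convexHull((e[:,:2]*1000).astype(np.float32))
            print(c,s[k],e.mean(0),cv2.minEnclosingCircle(h),cv2.fitEllipse(h))
E
```

```text
t: 11.23
eef_pos: [0.4638, 0.0189, 0.1803]
tool_rot: [0.0, 0.768, 0.641, 0.0]
contact_force: [-0.3, -1.0, 0.2]
gripper_width: 0.821
grasp_force: 0.0
t: 12.23
eef_pos: [0.4207, -0.2116, 0.3206]
tool_rot: [0.001, 0.77, 0.638, -0.0]
contact_force: [-0.4, 0.4, -0.0]
gripper_width: 0.822
grasp_force: 0.0
top score 0.61 [240. 224.] 581 rect ((471.5669250488281, 66.49781799316406), (55.27257537841797, 82.49102020263672), 80.65668487548828) zmax 0.06642033178563755
 dark 19 236.47368421052633 222.1578947368421 world [0.473  0.0707 0.0626]
side none
t 12.4333 pos [ 0.4227 -0.2064  0.32  ] head_y -10.23 shift [0.106  0.1915 0.1   ] yaw 0.5728998644781029
f [-0.1  0.1 -0.1] w 0.819228206707035
top [200 157  33  32 744] [0.6265 0.1445 0.001 ] ((627.7801513671875, 148.83450317382812), 49.576778411865234) ((627.734619140625, 148.4438934326172), (97.27106475830078, 98.32083892822266), 53.30010223388672)
side [267 175  36  17 451] [0.6292 0.1451 0.001 ] ((630.7088012695312, 149.33163452148438), 51.184391021728516) ((630.469970703125, 149.66294860839844), (99.158203125, 101.93251037597656), 156.5184783935547)[ WARN:0@6.769] global loadsave.cpp:275 findDecoder imread_('pics/d_side_crop.png'): can't open/read file: check file path/integrity
```

View pics/d_top.png

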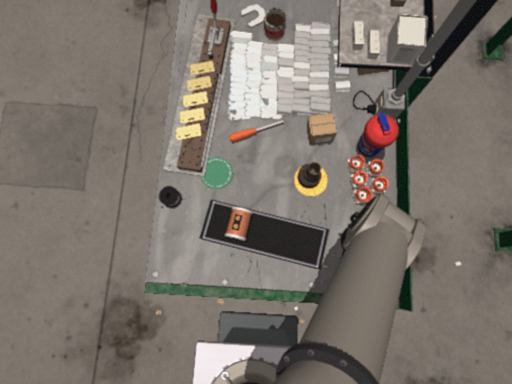

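Coil reads about 10° past upright, so it coasted; I'll fine-tune after the solenoid. Green disc centre is about (0.629, 0.149). Going to the solenoid tube.

```bash
python3 -m pendant '[[0.075,0.0177,0.032,0,0],[0.075,0.0177,0.032,0,0],[0.075,0.0177,0.032,0,0],[0.075,0.0177,0.032,0,0],[0.075,0.0177,0.032,0,0],[0.075,0.0177,0.032,0,0],[0.075,0,0,0,0],[0.075,0,0,0,0]]'
python3 go.py 0.630 -0.136 0.22 -10.8
python3 - <<'E'
from h import *
np.set_printoptions(precision=4,suppress=True)
im,d=bot.read_camera("wrist"); cv2.imwrite("pics/w.png",im)
r=bot.trace("solenoid_center","wrist")
if r:
    P=cloud("wrist",r[0]["mask"],d)
    for a,b in((.09,.115),(.022,.036)):
        Q=P[(P[:,2]>a)&(P[:,2]<b)]
        if len(Q)>5: print(r[0]["score"],len(Q),Q.mean(0),cv2.minEnclosingCircle((Q[:,:2]*1000).astype(np.float32)))
E
```

```text
t: 13.1
eef_pos: [0.6324, -0.1337, 0.3192]
tool_rot: [-0.0, 0.766, 0.643, -0.0]
contact_force: [-1.5, -0.4, 0.3]
gripper_width: 0.88
grasp_force: 0.0
t 13.1 pos [ 0.6324 -0.1337  0.3192] head_y -9.96 shift [-0.0027 -0.0018  0.0992] yaw 0.8350200740255218
f [-1.5 -0.4  0.3] w 0.8797904721328147
0.97 935 [ 0.6297 -0.1363  0.0983] ((629.5650024414062, -136.16946411132812), 18.713544845581055)
0.97 2023 [ 0.6322 -0.1197  0.0301] ((630.1478881835938, -131.35150146484375), 34.90732192993164)
```

```bash
python3 -m pendant '[[0.075,-0.0025,-0.0022,0.0,0],[0.075,0,0,0.02,0],[0.075,0,0,0.02,0],[0.075,0,0,0.02,0],[0.075,0,0,0.02,0],[0.075,0,0,0.019,0],[0.075,0,0,0,0],[0.075,0,0,0,0],[0.05,0,0,0,0],[0.05,0,0,0,0],[0.035,0,0,0,0],[0.035,0,0,0,0]]' 20
python3 -m pendant '[[0.034,0,0,0,0],[0.034,0,0,0,0],[0.034,0,0,0,0],[0.034,0,0,0,0],[0.034,0,0,0,0],[0.034,0,0,0,0]]'
python3 go.py 0.629 0.147 0.22 -10.8
```

```text
t: 14.2
eef_pos: [0.6287, -0.1397, 0.223]
tool_rot: [0.001, 0.768, 0.641, 0.001]
contact_force: [0.3, -0.7, 5.6]
gripper_width: 0.441
grasp_force: 23.4
t: 14.7
eef_pos: [0.6287, -0.1397, 0.2229]
tool_rot: [0.001, 0.768, 0.641, 0.001]
contact_force: [0.1, -0.2, 6.7]
gripper_width: 0.437
grasp_force: 23.6
t 14.7 pos [ 0.6287 -0.1397  0.2229] head_y -10.32 shift [ 0.2821 -0.0511  0.0028] yaw 0.4790584297504097
f [ 0.1 -0.2  6.7] w 0.43710977256678146
```

```bash
python3 -m pendant '[[0.034,0.004,-0.0008,-0.0007,0],[0.034,0.008,-0.0014,0,0],[0.034,0.0125,-0.0023,0,0],[0.034,0.0125,-0.0023,0,0],[0.034,0.0125,-0.0023,0,0],[0.034,0.0125,-0.0023,0,0],[0.034,0.0125,-0.0023,0,0],[0.034,0.0125,-0.0023,0,0],[0.034,0.0125,-0.0023,0,0],[0.034,0.0125,-0.0023,0,0],[0.034,0.0125,-0.0023,0,0],[0.034,0.0125,-0.0023,0,0]]'
python3 go.py 0.629 0.1435 0.22 -10.8
```

```text
t: 15.7
eef_pos: [0.6279, 0.0002, 0.2228]
tool_rot: [0.001, 0.768, 0.64, 0.0]
contact_force: [0.3, -3.0, 7.6]
gripper_width: 0.438
grasp_force: 24.0
t 15.7 pos [6.279e-01 2.000e-04 2.228e-01] head_y -10.34 shift [ 0.1412 -0.0246  0.0026] yaw 0.4561392161567426
f [ 0.3 -3.   7.6] w 0.438221395033965
```

```bash
python3 -m pendant '[[0.034,0.0125,-0.0022,0,0],[0.034,0.0125,-0.0022,0,0],[0.034,0.0125,-0.0022,0,0],[0.034,0.0125,-0.0022,0,0],[0.034,0.0125,-0.0022,0,0],[0.034,0.0125,-0.0022,0,0],[0.034,0.0125,-0.0022,0,0],[0.034,0.0125,-0.0022,0,0],[0.034,0.0125,-0.0022,0,0],[0.034,0.0125,-0.0022,0,0],[0.034,0.010,-0.0018,0,0],[0.034,0.005,-0.0008,0,0]]'
python3 -m pendant '[[0.034,0,0,0,0],[0.034,0,0,0,0]]'
python3 go.py 0.629 0.1435 0.22 -10.8
```

```text
t: 16.7
eef_pos: [0.629, 0.1418, 0.2233]
tool_rot: [0.002, 0.768, 0.641, -0.0]
contact_force: [0.4, -13.4, 15.4]
gripper_width: 0.438
grasp_force: 24.4
t: 16.87
eef_pos: [0.6289, 0.1416, 0.2231]
tool_rot: [0.001, 0.768, 0.64, 0.0]
contact_force: [0.4, -6.3, 8.5]
gripper_width: 0.438
grasp_force: 23.9
t 16.8667 pos [0.6289 0.1416 0.2231] head_y -10.35 shift [ 0.0019 -0.0003  0.0031] yaw 0.447186115704568
f [ 0.4 -6.3  8.5] w 0.4376908193402457
```

```bash
python3 -m pendant '[[0.05,0,0,0,0],[0.065,0,0,0,0],[0.075,0,0,0,0],[0.075,0,0,0,0],[0.075,0,0,0,0],[0.075,0,0,-0.01,0],[0.075,0,0,-0.03,0],[0.075,0,0,-0.035,0],[0.075,0,0,-0.035,0],[0.075,0,0,-0.035,0],[0.075,0,0,-0.02,0],[0.075,0,0,0,0]]'
python3 -m pendant '[[0.07,0.025,-0.025,0,0],[0.07,0.025,-0.025,0,0],[0.07,0.025,-0.025,0,0],[0.07,0.025,-0.025,0,0],[0.07,0.025,-0.025,0,0],[0.07,0.025,-0.025,0,0],[0.07,0.025,-0.025,0,0],[0.07,0.025,-0.025,0,0],[0.07,0.022,-0.022,0,0],[0.07,0,0,0,0]]'
python3 meas.py e
cat > sol.py <<'E'
from h import *
np.set_printoptions(precision=4,suppress=True)
for c in ["top","side"]:
    im,d=bot.read_camera(c); r=bot.trace("solenoid_center",c)
    if not r: print(c,"no");continue
    P=cloud(c,r[0]["mask"],d)
    for a,b in((.09,.115),(.022,.036)):
        Q=P[(P[:,2]>a)&(P[:,2]<b)]
        if len(Q)>5: print(c,r[0]["score"],len(Q),Q.mean(0),cv2.minEnclosingCircle((Q[:,:2]*1000).astype(np.float32)))
E
python3 sol.py
python3 go.py 0.483 0.1255 0.25 -10.8
```

```text
t: 17.87
eef_pos: [0.63, 0.1415, 0.3932]
tool_rot: [0.002, 0.768, 0.64, 0.004]
contact_force: [-0.2, -0.5, -0.1]
gripper_width: 0.877
grasp_force: 0.0
t: 18.7
eef_pos: [0.4447, 0.407, 0.3863]
tool_rot: [-0.002, 0.764, 0.645, -0.001]
contact_force: [-0.9, 0.3, -0.1]
gripper_width: 0.822
grasp_force: 0.0
top score 0.88 [239. 223.] 564 rect ((471.9618835449219, 66.81880187988281), (54.217323303222656, 82.44355773925781), 79.27108001708984) zmax 0.06565279869390142
 dark 19 236.57894736842104 222.6315789473684 world [0.4717 0.0703 0.0628]
side score 0.87 [226. 186.] 753 rect ((473.8411865234375, 58.04206085205078), (48.620845794677734, 84.89122009277344), 80.13594055175781) zmax 0.06394052790534285
 dark 5 231.8 180.4 world [0.4832 0.0658 0.0565]
top 0.79 52 [0.6261 0.1391 0.0983] ((626.3497314453125, 139.19036865234375), 18.046184539794922)
top 0.79 232 [0.6177 0.14   0.0296] ((626.3002319335938, 143.92214965820312), 34.620018005371094)
side 0.74 88 [0.628  0.1385 0.0961] ((625.3718872070312, 139.1306610107422), 21.367467880249023)
side 0.74 188 [0.6292 0.1267 0.0289] ((633.065673828125, 147.15234375), 42.749061584472656)
t 19.1 pos [0.4508 0.399  0.3871] head_y -10.46 shift [-0.2631  0.0813  0.1372] yaw 0.34253349867699967
f [0.4 0.8 0.6] w 0.8185617155332019
```

View pics/e_both.png

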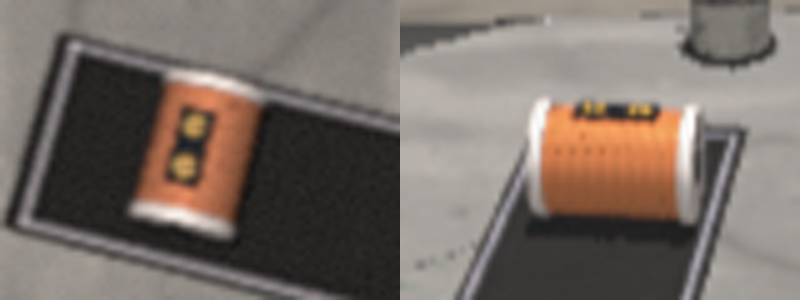

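View pics/e_top.png

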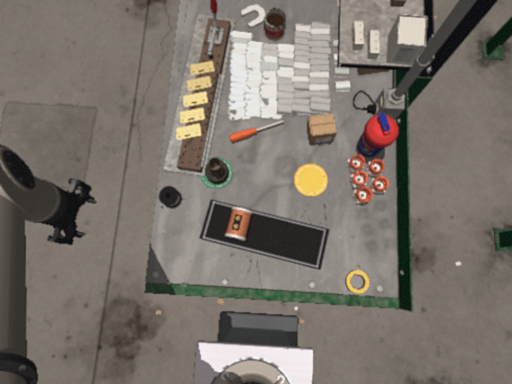

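The solenoid stands on the green disc, about 7 mm off centre, which is within tolerance. The coil terminals are roughly 10° past upright, so I'll roll it back about 5 mm very slowly from the +y side.

```bash
python3 -m pendant '[[0.07,-0.025,0.008,0.013,0],[0.07,-0.025,0.008,0.013,0],[0.07,-0.025,0.008,0.013,0],[0.07,-0.025,0.008,0.013,0],[0.07,-0.025,0.008,0.013,0],[0.07,-0.025,0.008,0.013,0],[0.07,-0.025,0.008,0.013,0],[0.07,-0.025,0.008,0.013,0],[0.07,-0.025,0.008,0.013,0],[0.07,-0.02,0.008,0.013,0],[0.07,0,0,0,0],[0.07,0,0,0,0]]'
python3 go.py 0.4842 0.1298 0.18 -10.8
```

```text
t: 20.1
eef_pos: [0.4849, 0.1428, 0.2567]
tool_rot: [0.0, 0.769, 0.639, -0.001]
contact_force: [0.1, 0.6, 0.0]
gripper_width: 0.823
grasp_force: 0.0
t 20.1 pos [0.4849 0.1428 0.2567] head_y -10.57 shift [-0.0128  0.0017  0.0767] yaw 0.23029051916461185
f [0.1 0.6 0. ] w 0.8228970589921571
```

```bash
python3 -m pendant '[[0.07,0,0.0015,0.02,0],[0.07,0,0,0.02,0],[0.07,0,0,0.02,0],[0.07,0,0,0.016,0],[0.07,-0.004,0,0,0],[0.07,-0.004,0,0,0],[0.07,-0.004,0,0,0],[0.07,-0.004,0,0,0],[0.07,-0.004,0,0,0],[0.07,-0.003,0,0,0],[0.07,-0.002,0,0,0],[0.07,-0.001,0,0,0]]'
python3 -m pendant '[[0.07,-0.001,0,0,0],[0.07,-0.001,0,0,0],[0.07,0,0,0,0]]'
cat > sd.py <<'E'
from h import *
import sys
im,d=bot.read_camera("side"); cv2.imwrite(f"pics/{sys.argv[1]}.png",im)
def st(im):
    s=im[160:220,190:260].astype(int); b,g,r=s[...,0],s[...,1],s[...,2]
    H=cv2.cvtColor(im[160:220,190:260],cv2.COLOR_BGR2HSV)
    w=((H[...,0]>17)&(H[...,0]<32)&(H[...,1]>110)&(H[...,2]>90))
    o=((H[...,0]<14)&(H[...,1]>90)&(H[...,2]>100)); 
    v,u=np.nonzero(w); V,U=np.nonzero(o)
    return len(v),(u.mean()+190,v.mean()+160) if len(v) else 0,"orange",len(V),(U.mean()+190,V.mean()+160),V.max()+160
for f in ["c_side","e_side",sys.argv[1]]: print(f,st(cv2.imread(f"pics/{f}.png")))
E
python3 sd.py f1; python3 go.py 0.4804 0.1102 0.18 -10.8
```

```text
t: 21.1
eef_pos: [0.4816, 0.1187, 0.1813]
tool_rot: [0.0, 0.768, 0.64, 0.0]
contact_force: [-0.0, 0.3, -0.4]
gripper_width: 0.819
grasp_force: 0.0
t: 21.35
eef_pos: [0.4812, 0.117, 0.181]
tool_rot: [-0.0, 0.768, 0.641, -0.0]
contact_force: [0.6, -0.6, -0.0]
gripper_width: 0.82
grasp_force: 0.0
c_side (31, (np.float64(227.32258064516128), np.float64(181.3548387096774)), 'orange', 371, (np.float64(229.42048517520215), np.float64(191.58490566037736)), np.int64(201))
e_side (15, (np.float64(230.13333333333333), np.float64(177.53333333333333)), 'orange', 525, (np.float64(227.2952380952381), np.float64(188.31809523809522)), np.int64(199))
f1 (2, (np.float64(229.0), np.float64(177.5)), 'orange', 515, (np.float64(227.2504854368932), np.float64(188.63106796116506)), np.int64(199))
t 21.4 pos [0.4812 0.1171 0.1809] head_y -10.32 shift [-0.0069  0.0005  0.0009] yaw 0.48470085598691526
f [ 0.2  0.2 -1.1] w 0.8179827960852223
```

```bash
python3 -m pendant '[[0.07,-0.001,0,0,0],[0.07,-0.001,0,0,0],[0.07,-0.001,0,0,0],[0.07,-0.001,0,0,0],[0.07,-0.001,0,0,0],[0.07,-0.001,0,0,0],[0.07,-0.001,0,0,0],[0.07,-0.001,0,0,0],[0.07,-0.001,0,0,0],[0.07,-0.001,0,0,0],[0.07,-0.001,0,0,0],[0.07,0,0,0,0]]'
python3 sd.py f2
python3 -m pendant '[[0.07,-0.0005,0,0,0],[0.07,-0.0005,0,0,0],[0.07,-0.0005,0,0,0],[0.07,-0.0005,0,0,0],[0.07,-0.0005,0,0,0],[0.07,-0.0005,0,0,0],[0.07,0,0,0,0],[0.07,0,0,0,0]]'
python3 sd.py f3
```

```text
t: 22.4
eef_pos: [0.4792, 0.106, 0.181]
tool_rot: [0.0, 0.768, 0.641, -0.0]
contact_force: [-0.8, 1.6, 0.9]
gripper_width: 0.816
grasp_force: 0.0
c_side (31, (np.float64(227.32258064516128), np.float64(181.3548387096774)), 'orange', 371, (np.float64(229.42048517520215), np.float64(191.58490566037736)), np.int64(201))
e_side (15, (np.float64(230.13333333333333), np.float64(177.53333333333333)), 'orange', 525, (np.float64(227.2952380952381), np.float64(188.31809523809522)), np.int64(199))
f2 (7, (np.float64(230.42857142857144), np.float64(178.42857142857142)), 'orange', 517, (np.float64(227.3036750483559), np.float64(189.19342359767893)), np.int64(199))
t: 23.12
eef_pos: [0.4787, 0.1032, 0.181]
tool_rot: [-0.0, 0.768, 0.641, -0.0]
contact_force: [0.6, 0.4, -0.4]
gripper_width: 0.823
grasp_force: 0.0
c_side (31, (np.float64(227.32258064516128), np.float64(181.3548387096774)), 'orange', 371, (np.float64(229.42048517520215), np.float64(191.58490566037736)), np.int64(201))
e_side (15, (np.float64(230.13333333333333), np.float64(177.53333333333333)), 'orange', 525, (np.float64(227.2952380952381), np.float64(188.31809523809522)), np.int64(199))
f3 (10, (np.float64(229.2), np.float64(179.3)), 'orange', 504, (np.float64(227.1031746031746), np.float64(189.8293650793651)), np.int64(199))
```

```bash
python3 -m pendant '[[0.07,0.005,0,0,0],[0.07,0.015,0,0,0],[0.07,0.03,0,0,0],[0.07,0.03,0,-0.02,0],[0.07,0,0,-0.04,0],[0.07,0.03,-0.01,-0.04,0],[0.07,0.035,-0.01,-0.04,0],[0.07,0.035,-0.015,-0.03,0],[0.07,0.035,-0.015,-0.03,0],[0.07,0.035,-0.015,0,0],[0.07,0.035,-0.015,0,0],[0.07,0,0,0,0]]'
python3 meas.py g; python3 sd.py g_side|tail -1; python3 sol.py
```

```text
t: 24.17
eef_pos: [0.4512, 0.3829, 0.3562]
tool_rot: [-0.002, 0.764, 0.645, 0.001]
contact_force: [-1.4, 2.1, 0.4]
gripper_width: 0.818
grasp_force: 0.0
top score 0.92 [244. 223.] 617 rect ((472.3042907714844, 61.509803771972656), (57.62734603881836, 85.47798919677734), 78.50798034667969) zmax 0.06605634045892006
 dark 13 240.07692307692307 222.6153846153846 world [0.4723 0.0607 0.0629]
side score 0.67 [227. 190.] 761 rect ((474.274169921875, 57.160675048828125), (56.5241813659668, 84.31338500976562), 81.00081634521484) zmax 0.06409475540662948
 dark 18 232.05555555555554 182.11111111111111 world [0.4837 0.0565 0.0564]
g_side (25, (np.float64(227.64), np.float64(179.16)), 'orange', 513, (np.float64(227.2046783625731), np.float64(189.59844054580896)), np.int64(199))
top 0.62 55 [0.6273 0.1399 0.0987] ((626.6962280273438, 139.70962524414062), 18.658681869506836)
top 0.62 234 [0.6181 0.1414 0.0297] ((626.833740234375, 144.39535522460938), 35.106746673583984)
side 0.57 103 [0.628  0.1397 0.097 ] ((628.2324829101562, 141.18499755859375), 21.583141326904297)
side 0.57 191 [0.6265 0.1262 0.0293] ((627.6074829101562, 139.11996459960938), 35.805965423583984)
```

View pics/g_both.png

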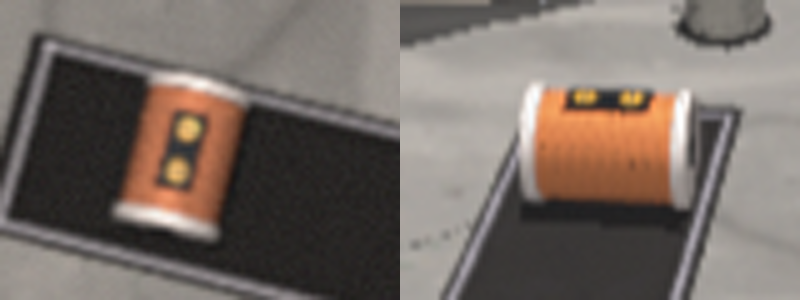

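The terminals are now centred on top, with pad and axis within about 1 mm (crop (182,150)). The solenoid is about 6 mm from the disc centre, and the arm is clear of everything.

```bash
python3 -c "
from station import bot
print(bot.hand_in())"
```

```text
the job is handed in; nothing more can be done
None
```

I handed the job in, though no verdict came back: by my last measurements the coil lies on its mat with the terminals within about 5° of straight up, and the solenoid body stands on the green disc about 5–9 mm off its centre, with nothing else on the bench touched as far as the pictures show.

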